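Tip the used syringe into the sharps bin and flip its cover shut

TASK

A used syringe lies in the drop tray on top of the sharps bin. Push the red thumb lever over, away from the front of the bin, until the tray tips and the syringe drops inside; let the tray swing back level, then push the open cover over from behind and press it fully shut. Use the fingertips only: do not touch the syringe, do not grip the lever or the cover or force them, and leave the bottles, vials and beaker around the bin standing where they are.

Things in the scene. Friction and masses are not known exactly. Their poses are not given: they have to be found in the camera images.
- sharps_bin: yellow sharps bin with a blue deck, 130 mm deep (x), 220 mm wide (y), deck top at z = 165 mm, screwed to the table. Origin at the centre of its underside; its -x side is the front (white label, roughly towards the robot), z up. The deck has an opening 72 mm (x) x 124 mm (y) about its centre; the bin below is hollow
- drop_tray (a joint): angle (rad) of the steel drop tray and its red thumb lever (one piece) about a shaft along the bin's y at the front of the opening: 0 = level, as it starts; 1.3 = fully tipped, back edge hanging down in the bin. A spring returns it to 0 when let go; the lever takes about 1 N at the start, 3 N at the end. The syringe drops within a second once past 1.15. Tray floor 22 mm below the shaft
- lever_top (a point): centre of the round tip (8 mm diameter) of the red thumb lever, 55 mm from its shaft. The lever is a flat bar 6 mm thick, 20 mm wide (y), standing beside the opening at the +y end of the deck. At joint value q it leans q - 0.26 rad from upright towards the bin's +x: at rest a little towards the front, and down over the deck as the tray tips
- lever_pivot (a point): the point on the lever's shaft axis (bin's y direction) straight under the lever: at (-33, +89, 167) mm in the bin's frame
- cover (a joint): opening angle (rad) of the blue cover: 0 = shut flat over the opening, pi/2 = upright; starts between 1.65 and 1.9, leaning back away from the front; stop at 2.0. The hinge is stiff: the cover stays where it is left, about 1 N at its lip moves it, and it must be pushed all the way down
- cover_hinge (a point): centre of the cover's hinge axis (along the bin's y), behind the opening: at (+50, 0, 166) mm in the bin's frame
- cover_lip (a point): middle of the cover's thumb lip, on its outer face (on top when shut), 98 mm from the hinge axis and 8 mm off the hinge plane. The cover is a plate 134 mm wide, 94 mm long, with a lip 50 mm wide whose edge is 104 mm from the axis; shut, its top is 8 mm above the axis. The lever stands outside its width
- syringe_used: used 5 ml syringe with needle, 95 mm long, 13 mm thick, 22 mm over the finger flange, 12 g; lying loose across the drop tray. Origin on its underside near the middle of the barrel; its own y runs along it (thumb disc at +47 mm, needle point at -48 mm).
- amber_bottle: small amber dropper bottle with a black cap, 36 mm across, 79 mm tall; standing loose at the bin's -y side; origin at the centre of its underside
- spray_vial: small blue spray vial with a white cap, 24 mm across, 74 mm tall; standing loose at the bin's -y side; origin at the centre of its underside
- tablet_vial: brown tablet vial with a white cap, 43 mm across, 78 mm tall; standing loose at the bin's +y side; origin at the centre of its underside
- beaker_50: empty clear 50 ml beaker, 44 mm across, 58 mm tall; standing loose at the far right of the table; origin at the centre of its underside

How it is judged (in metres and radians):
On the way, in this order (a step that is already met when the one before it is completed fails the run):
1. the syringe has dropped into the bin while the cover is still open (z of syringe_used in the frame of sharps_bin between -0.005 and 0.085 m and x of syringe_used in the frame of sharps_bin between -0.064 and 0.064 m and y of syringe_used in the frame of sharps_bin between -0.109 and 0.109 m and value of joint cover above 1 rad), for 0.1 s.
2. the cover has been pushed fully shut over the level tray (value of joint cover below 0.06 rad and value of joint drop_tray below 0.08 rad), for 0.2 s.
At the end, for the whole second after the job is handed in: the syringe lies at rest inside the bin (its origin less than 85 mm above the bin's underside and within its walls), the tray is back level (within 0.08 rad) and the cover is shut (within 0.06 rad, about 6 mm at the lip) (all of step 2 and z of syringe_used in the frame of sharps_bin between -0.005 and 0.085 m and x of syringe_used in the frame of sharps_bin between -0.064 and 0.064 m and y of syringe_used in the frame of sharps_bin between -0.109 and 0.109 m and linear speed of syringe_used below 0.03 m/s); the robot touches nothing.
It fails at once if the robot touches the syringe (over 0.3 N) (contact force between any of the fingers, the arm and syringe_used above 0.3 N).
It fails at once if the syringe is lifted or thrown up out of the tray (origin over 190 mm above the bin's underside, i.e. 25 mm above the deck) (z of syringe_used in the frame of sharps_bin above 0.19 m).
It fails at once if the lever, the cover or the bin is pinched or forced (over 35 N in all between the fingers and the bin with its moving parts) (contact force between the fingers and sharps_bin above 35 N).
It fails at once if a bottle, vial or the beaker round the bin is moved by more than 20 mm or tipped (distance of any of amber_bottle, spray_vial, tablet_vial, beaker_50 from where it was at the start of the episode above 0.02 m or angle between any of amber_bottle, spray_vial, tablet_vial, beaker_50's own z axis and vertical above 0.3 rad).
It also fails if it takes over 48 s, if anything falls off the work surface, if the arm or the gripper's body presses on something with over 40 N, if the wrist force passes 120 N, or if a joint passes its speed limit or range.

ROBOT

A 6-joint arm with a two-finger parallel gripper is mounted at the origin on a cart in front of the work surface, level with it; the furniture and walls round the work are solid. World frame = base frame: x ahead of the robot, y to its left, z up, the work surface at z = 0. Lengths are in m, angles in degrees, forces in N, time in s.
With the tool pointing down it reaches from about 0.35 to 0.875 m from the base axis. Payload 4.2 kg.
Tool frame: the origin (TCP) lies at the very end of the fingers, on their centre line; the grasp point (between the pads) lies 19 mm behind it; z points along the fingers, y is the line along which they close (so a half turn about z gives the same grasp; the last joint's range is limited). The gripper opens to 87 mm and grips with 3 to 60 N. Pads are 19 mm wide; open, the fingers measure 117 mm over their backs; the gripper's body (75 mm by 190 mm) begins 51 mm behind the grasp point.
Start: joints at [82.082, 22.042, 0.453, 0, -68.411, -14.817], TCP at [0.242, 0.576, 0.193] pointing down, gripper open.
Joint ranges: [-179.83, 179.83], [-69.29, 118.12], [-61.27, 80.66], [-181.25, 117.63], [-171.15, -9.14], [-177.46, 177.46]. Speed limits (degrees/s): [159.86, 159.86, 180, 180, 180, 180].

INTERFACE

Orientations are given as a 3x3 rotation matrix whose columns are the frame's x, y, z axes.
In Python, from station import sense, cams, r gives the robot as it stands. The module is installed in compiled form; this text tells all that it offers.
- The arm moves only by the tool step_arm, never from a script. Its argument "targets" is text: rows parted by semicolons, each of 4 numbers parted by spaces: the shift along the tool's x, y, z in cm, then the turn about the tool's z in degrees. In form: x y z turn; .... A call has 1 to 12 rows; each row shifts and turns the commanded pose from where the row before left it, along the tool's axes as they then stand; what a row does not reach is not made up. A row lasts 1/12 s, in which the tool goes at most 41.7 mm and 7.16 degrees, less where a joint would pass 70% of its speed; a pose out of reach is approached as far as the arm can. A call with a gripper value outside its range is refused whole. "claw" is the finger opening in cm, from 0 to 8.7, set as the call begins (left out, the last holds). The fingers move at their own pace and stop on an object; the grip force is fixed at half the most. Time passes only in rows, so rows that do not move let the fingers close. It gives the time, the measured TCP pose, the force, the opening and the grip force at its end, in the units of the state.
- sense(): the state, without advancing time (a new reading comes with each control period).
- cams.capture(name): name is "scene" or "side" or "wrist"; returns a dict with "frame" (400x640x3 uint8, blue, green, red), "vertical_fov" (degrees; the focal length in pixels is half the picture's height over the tangent of half this angle, whatever the lens; pixels are square), "cx", "cy" (the principal point, pixels), "eye" and "rotation" of the camera in the world; the wrist camera has in their place "tool_from_camera" (4x4, takes a point from camera to tool coordinates, whose origin is the TCP and whose axes are the flange's). Camera axes: x right, y down, z forward; pixel columns grow to the right and rows downward; lengths in m; the calibration is good to about 2 mm. A picture is of the moment at which its call begins: read the wrist's pose just before it. There is no depth.
- r.finish_job(): hands the job in; it is judged then, once.
The state is a dict: "time_s": time; "joints": joint angles; "joint_velocities": joint speeds; "effort": joint torques, N m; "tcp_pos": TCP position; "ee_rot": TCP orientation; "wrist_force": force on the tool from outside, world axes, zero at the start; "moment": the same for the moment, N m; "gripper_width": opening from 0.0 (shut) to 1.0 (fully open); "gripper_force": force on a finger pad.
Only numpy, scipy, OpenCV 4.12 (cv2) and the standard library are available. Lean on these libraries where they do the work, as an engineer would, in place of code of your own. Each camera call takes 0.05 s, during which the arm holds its last target. There are 200 camera calls.

## Working session

There is one attempt and no reset: what is moved stays moved. The work goes in short steps, Python scripts to look and compute and a tool call to move; the robot and the scene stay as the last step left them, time stands still between calls to the robot, and variables do not carry over. Pictures are saved under pics/ and viewed, at most 10 in all, crops included, and the job is handed in when it is done.

Besides the shell and the picture viewer there is one more tool, called after "Call:" as name(argument=value, ...), one argument or row to a line, values as JSON. step_arm: Moves the arm, as the interface text tells. Its arguments: {"type":"object","properties":{"targets":{"type":"string"},"claw":{"type":"number"}},"required":["targets"]}

```bash
mkdir -p pics; cat > h.py <<'E'
import numpy as np, cv2, pickle
from station import sense, cams, r
def cap(n,fn=None):
    s=sense(); c=cams.capture(n)
    if n=="wrist":
        T=np.eye(4);T[:3,:3]=s["ee_rot"];T[:3,3]=s["tcp_pos"];T=T@np.array(c["tool_from_camera"]);c["rotation"]=T[:3,:3];c["eye"]=T[:3,3]
    if fn: cv2.imwrite("pics/"+fn,c["frame"]); pickle.dump(c,open("pics/"+fn+".pkl","wb"))
    return c
def load(fn): return pickle.load(open("pics/"+fn+".pkl","rb"))
def proj(c,P):
    f=200/np.tan(np.radians(c["vertical_fov"])/2)
    p=(np.atleast_2d(P)-c["eye"])@np.array(c["rotation"]); return p[:,:2]/p[:,2:]*f+[c["cx"],c["cy"]]
def ray(c,u,v,z):
    f=200/np.tan(np.radians(c["vertical_fov"])/2)
    d=np.array(c["rotation"])@[(u-c["cx"])/f,(v-c["cy"])/f,1]; e=np.array(c["eye"]); return e+d*(z-e[2])/d[2]
E
python3 - <<'E'
from h import *
s=sense();print({k:np.round(v,3).tolist() for k,v in s.items()})
for n in("scene","side","wrist"):
    c=cap(n,n+"0.png");print(n,c["vertical_fov"],np.round(c["eye"],3),np.round(c["rotation"],2).tolist())
E
```

```text
{'time_s': 0.0, 'joints': [82.081, 22.091, 0.379, -0.03, -68.413, -14.817], 'joint_velocities': [0.04, 0.023, -0.048, -0.081, 0.08, 0.061], 'effort': [0.002, -39.066, 18.741, 4.22, 0.011, -0.0], 'tcp_pos': [0.241, 0.576, 0.192], 'ee_rot': [[0.922, -0.387, -0.001], [-0.387, -0.922, -0.002], [0.0, 0.002, -1.0]], 'wrist_force': [0.084, 0.934, -0.569], 'moment': [-0.016, 0.037, -0.027], 'gripper_force': 0.0, 'gripper_width': 0.998}
scene 46.11607237710579 [-0.102  1.195  0.966] [[-0.88, -0.24, 0.42], [-0.48, 0.45, -0.75], [-0.01, -0.86, -0.51]]
side 55.41339878263488 [1.337 0.412 1.097] [[-0.46, 0.66, -0.6], [0.89, 0.33, -0.31], [-0.01, -0.68, -0.73]]
wrist 62.624397225682344 [0.315 0.544 0.384] [[-0.39, -0.88, -0.27], [-0.92, 0.37, 0.11], [0.0, 0.29, -0.96]]
```

View pics/scene0.png

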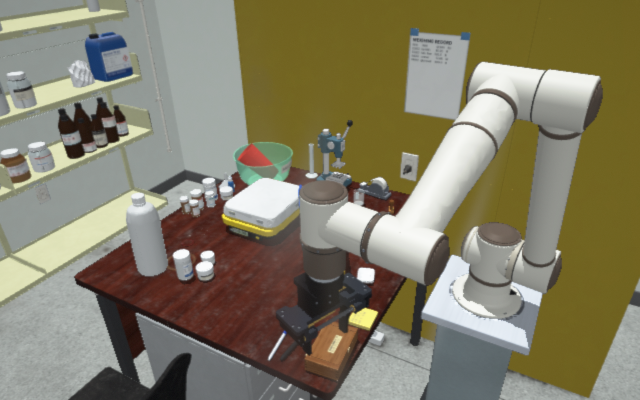

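View pics/side0.png

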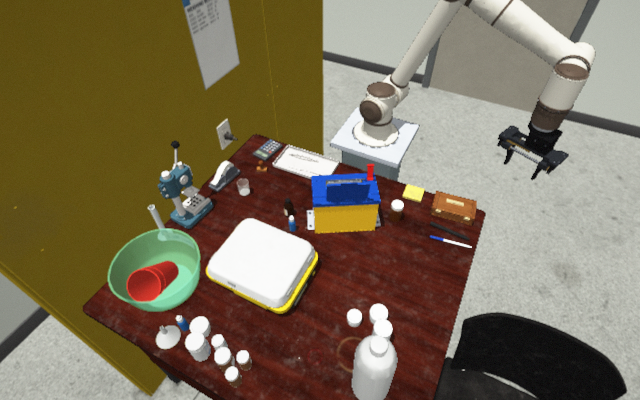

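The scene view has the arm hiding the bin. The side view shows the bin from behind at about (345,205), with the cover up and the red lever at (370,172). I'll zoom in on that.

```bash
python3 - <<'E'
from h import *
c=load("side0.png");cv2.imwrite("pics/side0z.png",cv2.resize(c["frame"][155:240,300:412],None,fx=7,fy=7,interpolation=cv2.INTER_CUBIC))
for p in[(313,207),(379,207)]:print(ray(c,*p,.165))
E
```

```text
[0.64526836 0.0241777  0.165     ]
[0.54964271 0.2128592  0.165     ]
```

View pics/side0z.png

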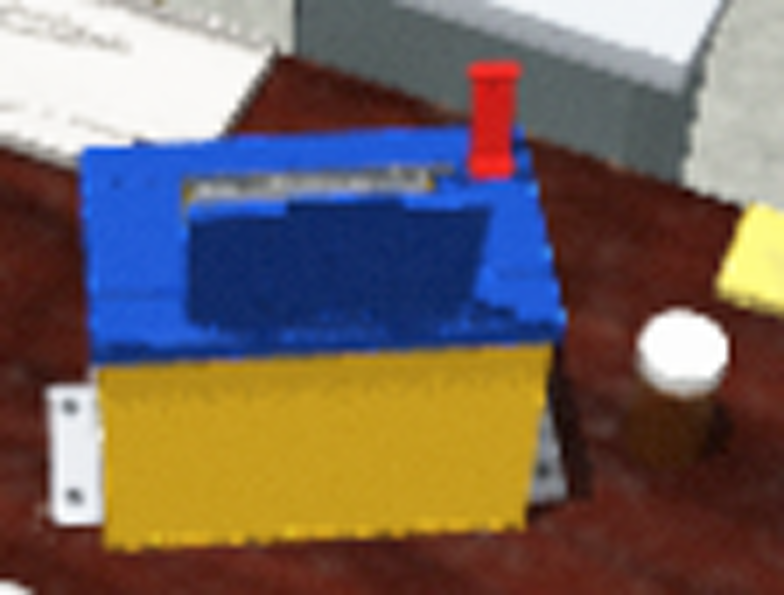

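```bash
cat >> h.py <<'E'
def b2w(b,P):
    P=np.atleast_2d(np.array(P,float)); c,s=np.cos(b[2]),np.sin(b[2]); R=np.array([[c,-s,0],[s,c,0],[0,0,1]]); return P@R.T+[b[0],b[1],0]
def lev(q,rr=.055): a=q-.26; return [-.033+rr*np.sin(a),.089,.167+rr*np.cos(a)]
def lip(q,rr=.098,o=.008): return [.05-rr*np.cos(q)+o*np.sin(q),0,.166+rr*np.sin(q)+o*np.cos(q)]
E
python3 - <<'E'
from h import *
from scipy.optimize import least_squares
c=load("side0.png")
C=[[-.065,-.11,.165],[-.065,.11,.165],[.065,.11,.165],[.065,-.11,.165]]
px=np.array([(80,150),(522,128),(565,322),(92,345)])/7+[300,155]
f=lambda b:(proj(c,b2w(b,C))-px).ravel()
s=least_squares(f,[.55,.1,.3]);b=s.x;print(b,np.degrees(b[2]),s.fun.round(1))
print(((proj(c,b2w(b,[lev(0),lev(0,.059),lev(0,0)]))-[300,155])*7).round())
for q in(1.65,1.75,1.85):print(q,((proj(c,b2w(b,[lip(q,.104,0),lip(q,.104,.008)]))-[300,155])*7).round())
for n,p,z in[("tabletcap",(683,345),.078)]:print(n,ray(c,p[0]/7+300,p[1]/7+155,z))
print(b2w(b,[lev(0),lev(1.3)]))
E
```

```text
[0.52384205 0.08125337 0.53441067] 30.61947588055633 [-0.1 -0.3 -0.  -0.2  0.1  0.2  0.   0.2]
[[495.  73.]
 [496.  65.]
 [490. 172.]]
1.65 [[339. 165.]
 [341. 180.]]
1.75 [[341. 185.]
 [343. 200.]]
1.85 [[344. 205.]
 [345. 222.]]
tabletcap [0.43485816 0.24798024 0.078     ]
[[0.4379446  0.1338343  0.22015145]
 [0.49093126 0.16519484 0.19484211]]
```

Call:
step_arm(
  targets="0 0 -1 -6.7;0 0 -1 -6.7;0 0 -1 -6.7;0 0 -1 -6.7;0 0 -1 -6.7;0 0 -1 -6.7;0 0 -1 -6.7;0 0 -1 -6.5;0 0 0 0",
  claw=0,
)

```text
time_s: 0.9
tcp_pos: [0.2419, 0.5773, 0.2752]
ee_rot: [[0.859, 0.512, 0.001], [0.512, -0.859, 0.004], [0.003, -0.002, -1.0]]
wrist_force: [0.5, 0.3, 0.6]
gripper_width: 0.401
gripper_force: 0.0
```

```bash
cat >> h.py <<'E'
B=np.array([.5238,.0813,.5344])
def where(b=B):
    s=sense(); p=(np.array(s["tcp_pos"])-[b[0],b[1],0])@b2w([0,0,b[2]],np.eye(3)).T if 0 else b2w([0,0,-b[2]],np.array(s["tcp_pos"])-[b[0],b[1],0])[0]
    R=np.array(s["ee_rot"]); print("t",round(s["time_s"],2),"bin mm",(p*1000).round(1),"yaw err",round(np.degrees(np.arctan2(R[1,0],R[0,0])-b[2]),2),"tilt",R[:,2].round(3),"F",np.round(s["wrist_force"],1),"j",np.round(s["joints"],0)); return p
def go(t): # cm moves in tool axes to bin target mm
    p=where()*1000; d=(np.array(t)-p)/10; print("move cm",np.round([d[0],-d[1],-d[2]],2))
E
python3 -c "
from h import *
go([-85,94,260])"
```

```text
t 0.9 bin mm [ 10.  570.4 275.2] yaw err 0.16 tilt [ 0.001  0.004 -1.   ] F [0.5 0.3 0.6] j [ 82.  20.   8.   0. -79.  39.]
move cm [-9.5  47.64  1.52]
```

Call:
step_arm(
  targets="-0.5 1 0 0;-1 2.5 0 0;-1 3 0 0;-1 3 0 0;-1 3 0 0;-1 3 0 0;-1 3 0 0;-1 3 0 0;-1 3 0 0;-1 3 0 0;0 3 0 0;0 3 0 0",
)

```text
time_s: 1.9
tcp_pos: [0.3303, 0.238, 0.2728]
ee_rot: [[0.861, 0.508, -0.0], [0.508, -0.861, 0.0], [-0.0, -0.0, -1.0]]
wrist_force: [-0.1, 0.2, -0.1]
gripper_width: 0.007
gripper_force: 0.0
```

Call:
step_arm(
  targets="0 3 0 0;0 3 0 0;0 3 0 0;0 2.5 0 0;0 1.5 0 0;0 0.5 0 0;0 0 0 0;0 0 0 0",
)

```text
time_s: 2.57
tcp_pos: [0.3992, 0.1238, 0.2727]
ee_rot: [[0.861, 0.509, -0.001], [0.509, -0.861, -0.0], [-0.001, -0.0, -1.0]]
wrist_force: [-0.4, 0.1, 0.7]
gripper_width: 0.005
gripper_force: 0.0
```

```bash
python3 -c "
from h import *
c=cap('wrist','w1.png'); c2=cap('side','side1.png');cap('scene','scene1.png')
print(proj(c,b2w(B,[lev(0),lev(0,0),[-.065,.11,.165],[.065,.11,.165],[-.065,-.11,.165],[.065,-.11,.165]])).round())
go([-76,94,204])"
```

```text
[[331. 161.]
 [329. 135.]
 [305. 171.]
 [304.  12.]
 [544. 171.]
 [576.  12.]]
t 2.72 bin mm [-85.3 100.6 273.1] yaw err 0.09 tilt [-0.  0. -1.] F [-0.2 -0.3  0.3] j [ 40.  -2. -18.  -0. -74.  81.]
move cm [0.93 0.66 6.91]
```

View pics/w1.png

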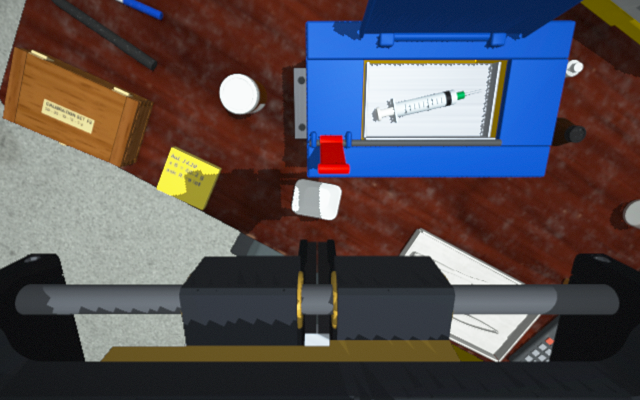

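```bash
python3 - <<'E'
from h import *
from scipy.optimize import least_squares
C=[[-.065,-.11,.165],[-.065,.11,.165],[.065,.11,.165],[.065,-.11,.165]]
c=load("side0.png");px=np.array([(80,150),(522,128),(565,322),(92,345)])/7+[300,155]
w=load("w1.png");pw=np.array([(546,177.),(307,177),(307,21),(576,21)])
f1=lambda b:(proj(c,b2w(b,C))-px).ravel()
f2=lambda b:(proj(w,b2w(b,C))-pw).ravel()
for f in(f2,lambda b:np.r_[f1(b)*4,f2(b)]):
  s=least_squares(f,B);print(s.x.round(4),s.fun.round(1)); b=s.x
  print(proj(w,b2w(b,[lev(0),lev(0,0)])).round(), (b2w([0,0,-B[2]],b[:2].tolist()+[0])-b2w([0,0,-B[2]],B[:2].tolist()+[0])).round(4))
E
cp pics/w1.png pics/tmp.png; python3 -c "
import cv2;a=cv2.imread('pics/side1.png')[130:240,280:425];cv2.imwrite('pics/side1z.png',cv2.resize(a,None,fx=5.4,fy=5.4,interpolation=2))"
```

```text
[0.5193 0.0763 0.5351] [-1.1  0.3  0.7  0.4 -0.6 -0.1  1.  -0.4]
[[333. 170.]
 [331. 143.]] [[-0.0064 -0.002   0.    ]]
[0.5206 0.0785 0.5348] [-1.3 -4.7 -1.7 -4.  -1.4 -3.2 -1.1 -2.9 -2.  -2.  -0.7 -2.  -2.2 -3.3
  0.1 -3.5]
[[332. 167.]
 [329. 140.]] [[-0.0042 -0.0008  0.    ]]
```

View pics/side1z.png

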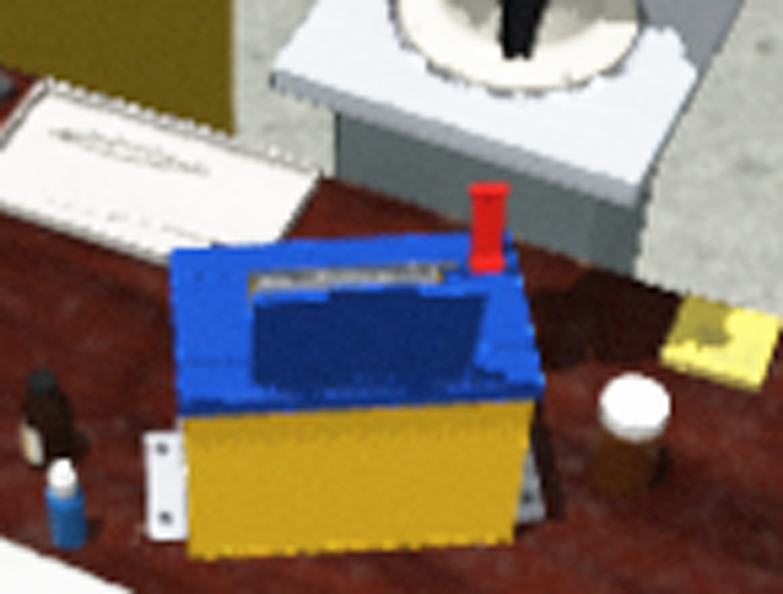

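The wrist view matches the model: lever tip at (333,168), syringe at (430,102), cover standing behind the opening. The side view agrees, with the arm clear of the bin. I'll use the wrist fit and move in front of the lever.

```bash
sed -i 's/^B=.*/B=np.array([.5195,.0768,.535])/' h.py; python3 - <<'E'
from h import *
go([-77,93,205])
for a in np.array([-.26,0,.2,.4,.6,.8,.9,1.0]):
    r=47;c=[-33+r*np.sin(a)-3*np.cos(a)-9.5,167+r*np.cos(a)+3*np.sin(a)];print(round(a+.26,2),np.round(c,1))
E
```

```text
t 2.72 bin mm [-79.3 102.3 273.1] yaw err 0.06 tilt [-0.  0. -1.] F [-0.2 -0.3  0.3] j [ 40.  -2. -18.  -0. -74.  81.]
move cm [0.23 0.93 6.81]
0.0 [-57.5 211.6]
0.26 [-45.5 214. ]
0.46 [-36.1 213.7]
0.66 [-27.  211.5]
0.86 [-18.4 207.5]
1.06 [-10.9 201.9]
1.16 [ -7.5 198.6]
1.26 [ -4.6 194.9]
```

Call:
step_arm(
  targets="0 0.3 0.6 0;0 0.3 1 0;0 0.3 1 0;0 0 1 0;0 0 1 0;0 0 1 0;0 0 0.6 0;0 0 0 0;0 0 0 0",
)

```text
time_s: 3.47
tcp_pos: [0.4041, 0.1161, 0.2111]
ee_rot: [[0.86, 0.511, -0.0], [0.511, -0.86, -0.0], [-0.0, 0.0, -1.0]]
wrist_force: [-0.6, 0.8, 0.8]
gripper_width: 0.002
gripper_force: 0.0
```

Call:
step_arm(
  targets="0.4 0 0 0;0.5 0 0 0;0.5 0 0 0;0.5 0 0 0;0.5 0 0 0;0.5 0 0 0;0 0 0 0;0 0 0 0",
)

```text
time_s: 4.13
tcp_pos: [0.4292, 0.1308, 0.2109]
ee_rot: [[0.86, 0.51, -0.001], [0.51, -0.86, -0.0], [-0.001, -0.0, -1.0]]
wrist_force: [-0.7, 0.8, -0.3]
gripper_width: 0.007
gripper_force: 0.0
```

```bash
python3 -c "
from h import *
c=cap('wrist','w2.png');print(proj(c,b2w(B,[lev(0),lev(.2),lev(.26),lev(.3)])).round()); where()
cv2.imwrite('pics/w2z.png',c['frame'][100:400,150:550])"
```

```text
[[322. 237.]
 [322. 221.]
 [322. 216.]
 [322. 212.]]
t 4.18 bin mm [-50.4  92.5 211. ] yaw err 0.01 tilt [-0.001 -0.    -1.   ] F [-0.6 -0.4  1.1] j [ 38.   4. -21.  -0. -65.  83.]
```

View pics/w2z.png

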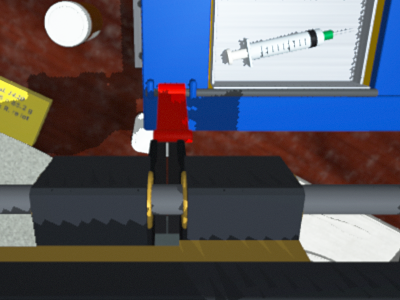

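The wrist crop shows the fingertips right at the lever tip, (172,138) in the crop and (322,238) in the full image. The lever is still near rest and the syringe hasn't moved. I'll push on and track the red blob.

```bash
cat >> h.py <<'E'
def red(fn=None):
    c=cap("wrist",fn); f=c["frame"].astype(int); m=((f[...,2]>120)&(f[...,1]<60)&(f[...,0]<60)).astype(np.uint8)
    n,l,st,ce=cv2.connectedComponentsWithStats(m); i=1+st[1:,4].argmax(); print("red x,y,w,h",st[i][:4],"bottom v",st[i][1]+st[i][3])
    for q in np.arange(0,1.4,.1): print(round(q,1),proj(c,b2w(B,[lev(q,.055)]))[0,1].round(),end="; ")
    print(); where()
E
python3 -c "
from h import *
red()"
```

```text
red x,y,w,h [304 183  39  60] bottom v 243
0.0 237.0; 0.1 229.0; 0.2 221.0; 0.3 212.0; 0.4 203.0; 0.5 193.0; 0.6 183.0; 0.7 174.0; 0.8 165.0; 0.9 156.0; 1.0 148.0; 1.1 141.0; 1.2 134.0; 1.3 129.0; 
t 4.23 bin mm [-50.5  92.5 211.1] yaw err 0.0 tilt [-0. -0. -1.] F [-0.4  0.   0.2] j [ 38.   4. -21.  -0. -65.  83.]
```

Call:
step_arm(
  targets="0.3 0 0 0;0.3 0 0 0;0.3 0 0 0;0.3 0 0 0;0 0 0 0;0 0 0 0",
)

```text
time_s: 4.73
tcp_pos: [0.4395, 0.1369, 0.211]
ee_rot: [[0.86, 0.51, -0.0], [0.51, -0.86, -0.0], [-0.0, 0.0, -1.0]]
wrist_force: [-0.2, -0.7, -0.5]
gripper_width: 0.005
gripper_force: 0.0
```

```bash
python3 -c "
from h import *
red()"
```

```text
red x,y,w,h [308 199  35  58] bottom v 257
0.0 256.0; 0.1 248.0; 0.2 240.0; 0.3 232.0; 0.4 223.0; 0.5 213.0; 0.6 204.0; 0.7 194.0; 0.8 185.0; 0.9 177.0; 1.0 169.0; 1.1 161.0; 1.2 154.0; 1.3 148.0; 
t 4.78 bin mm [-38.3  92.5 211. ] yaw err 0.01 tilt [-0. -0. -1.] F [-0.4  0.3  0.2] j [ 38.   5. -20.  -0. -65.  83.]
```

```bash
python3 -c "
from h import *
c=cap('wrist');s=sense();t=s['tcp_pos'];R=s['ee_rot']
print(proj(c,[np.array(t)+R@np.array(d) for d in [(0,0,0),(.0095,0,0),(0,.01,0),(.0095,.015,0),(-.0095,.015,0)]]).round(), np.array(c['tool_from_camera']).round(3).tolist())
a=cv2.resize(c['frame'][190:300,250:400],None,fx=4,fy=4,interpolation=2)
d=cap('side')['frame'][130:220,330:420];d=cv2.resize(d,(440,440),interpolation=2)
cv2.imwrite('pics/w3z.png',np.hstack([a[:,:360] if 0 else a[:,100:460],d]))"
```

```text
[[316. 236.]
 [316. 222.]
 [332. 236.]
 [340. 222.]
 [339. 250.]] [[0.001, -0.957, -0.29, 0.079], [1.0, 0.001, -0.001, 0.001], [0.001, -0.29, 0.957, -0.192], [0.0, 0.0, 0.0, 1.0]]
```

View pics/w3z.png

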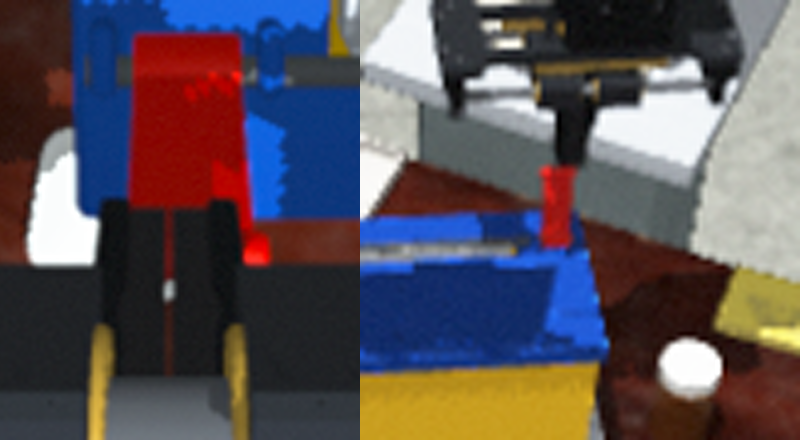

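```bash
python3 -c "
from h import *
c=load('side1.png');t=np.array(sense()['tcp_pos'])
print('tcp',proj(c,[t,t+[0,0,.01],t-[0,0,.01]]).round(1)); print('lev',proj(c,b2w(B,[lev(0,.059),lev(0,0),lev(.3,.059)])).round(1))
B0=[.5238,.0813,.5344];print(proj(c,b2w(B0,[lev(0,.059),lev(0,0),lev(.3,.059)])).round(1))
d=cap('side');m=d['frame'].astype(int);k=(m[...,2]>120)&(m[...,1]<60)&(m[...,0]<60);k[:, :340]=0;k[:,400:]=0;ys,xs=np.nonzero(k[140:200]);print('red',xs.min(),xs.max(),ys.min()+140,ys.max()+140)
"
```

```text
tcp [[371.2 167.9]
 [371.5 165.7]
 [370.9 170. ]]
lev [[370.  163.1]
 [369.2 178.3]
 [370.9 166.3]]
[[370.8 164.3]
 [370.  179.6]
 [371.7 167.5]]
red 367 373 164 179
```

```bash
python3 -c "
from h import *
c=load('side1.png');t=np.array([.3992,.1238,.2729])
print('tcp side',proj(c,[t,t+[0,0,.01],t+[.0086,.0051,0]]).round(1)); s=load('scene1.png');print('scene',proj(s,[t,t+[0,0,.01]]).round(1))
u,v=proj(c,[t])[0].astype(int);a=cv2.resize(c['frame'][v-35:v+15,u-25:u+25],(400,400),interpolation=2)
cv2.drawMarker(a,(204,284),(0,255,0),0,20,1)
u,v=proj(s,[t])[0].astype(int);d=cv2.resize(s['frame'][v-35:v+15,u-25:u+25],(400,400),interpolation=2);cv2.drawMarker(d,(204,284),(0,255,0),0,20,1);cv2.imwrite('pics/tip.png',np.hstack([a,d]))
"
```

```text
tcp side [[373.8 145.6]
 [374.1 143.3]
 [374.3 147.6]]
scene [[351.5 205. ]
 [351.5 202. ]]
```

View pics/tip.png

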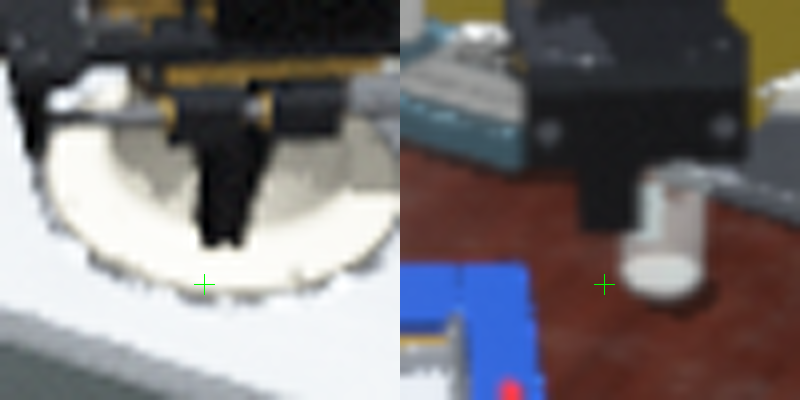

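The side and scene crops show that the real finger ends sit about 21 mm above the reported TCP (black tip bottoms at y≈240 against markers at y≈284). So the fingertips passed over the lever without touching it. I'll back off, go 21 mm lower and push again.

Call:
step_arm(
  targets="-0.5 0 0 0;-1 0 0 0;-1 0 0 0;-1 0 0 0;-0.5 0 0 0;0 0 0.4 0;0 0 0.8 0;0 0 0.8 0;0 0 0.4 0;0 0 0 0;0 0 0 0",
)

```text
time_s: 5.85
tcp_pos: [0.405, 0.1164, 0.1865]
ee_rot: [[0.86, 0.51, -0.001], [0.51, -0.86, -0.001], [-0.001, 0.0, -1.0]]
wrist_force: [0.4, 0.2, 1.2]
gripper_width: 0.008
gripper_force: 0.0
```

Call:
step_arm(
  targets="0.4 0 0 0;0.5 0 0 0;0.4 0 0 0;0.3 0 0 0;0.3 0 0 0;0.3 0 0 0;0.3 0 0 0;0 0 0 0;0 0 0 0",
)

```text
time_s: 6.6
tcp_pos: [0.4265, 0.1292, 0.1871]
ee_rot: [[0.86, 0.51, -0.0], [0.51, -0.86, -0.0], [-0.0, 0.0, -1.0]]
wrist_force: [-0.5, -0.6, 0.2]
gripper_width: 0.007
gripper_force: 0.5
```

```bash
python3 -c "
from h import *
red()"
```

```text
red x,y,w,h [301 188  45  55] bottom v 243
0.0 249.0; 0.1 241.0; 0.2 231.0; 0.3 221.0; 0.4 211.0; 0.5 200.0; 0.6 189.0; 0.7 178.0; 0.8 167.0; 0.9 157.0; 1.0 148.0; 1.1 140.0; 1.2 132.0; 1.3 126.0; 
t 6.65 bin mm [-53.5  92.5 187. ] yaw err 0.01 tilt [-0. -0. -1.] F [-0.1 -1.2 -0.2] j [ 38.   5. -24.  -0. -62.  83.]
```

Call:
step_arm(
  targets="0.3 0 0 0;0.3 0 0 0;0.3 0 0 0;0.3 0 0 0;0.3 0 0 0;0.3 0 0 0;0.3 0 0 0;0.3 0 0.1 0;0.3 0 0.1 0;0.3 0 0.1 0;0.2 0 0.1 0;0 0 0 0",
)

```text
time_s: 7.65
tcp_pos: [0.454, 0.1456, 0.1826]
ee_rot: [[0.86, 0.51, -0.001], [0.51, -0.86, -0.001], [-0.001, 0.0, -1.0]]
wrist_force: [-0.4, -1.2, -1.8]
gripper_width: 0.006
gripper_force: 1.2
```

```bash
python3 -c "
from h import *
red()"
```

```text
red x,y,w,h [227  14 100  77] bottom v 91
0.0 307.0; 0.1 300.0; 0.2 291.0; 0.3 282.0; 0.4 272.0; 0.5 262.0; 0.6 251.0; 0.7 240.0; 0.8 230.0; 0.9 220.0; 1.0 210.0; 1.1 201.0; 1.2 193.0; 1.3 185.0; 
t 7.7 bin mm [-21.5  92.5 182.8] yaw err 0.0 tilt [-0.001 -0.001 -1.   ] F [-2.7 -0.9 -0.5] j [ 37.   8. -21.  -0. -62.  83.]
```

```bash
sed -i 's/    n,l,st,ce=/    m[:,:290]=0;m[:,370:]=0\n    n,l,st,ce=/' h.py; python3 -c "
from h import *
red()"
```

```text
red x,y,w,h [301 227  45  25] bottom v 252
0.0 307.0; 0.1 299.0; 0.2 291.0; 0.3 282.0; 0.4 272.0; 0.5 261.0; 0.6 251.0; 0.7 240.0; 0.8 229.0; 0.9 219.0; 1.0 209.0; 1.1 200.0; 1.2 192.0; 1.3 185.0; 
t 7.75 bin mm [-21.6  92.6 182.9] yaw err 0.01 tilt [-0.001 -0.    -1.   ] F [-2.4 -0.8 -1.9] j [ 37.   8. -21.  -0. -62.  83.]
```

Call:
step_arm(
  targets="0.2 0 0.1 0;0.2 0 0.1 0;0.2 0 0.15 0;0.2 0 0.15 0;0.15 0 0.15 0;0.15 0 0.15 0;0 0 0 0;0 0 0 0",
)

```text
time_s: 8.42
tcp_pos: [0.4637, 0.1513, 0.1752]
ee_rot: [[0.86, 0.51, 0.0], [0.51, -0.86, 0.0], [0.0, 0.0, -1.0]]
wrist_force: [-2.3, -1.7, 0.6]
gripper_width: 0.004
gripper_force: 1.4
```

```bash
python3 -c "
from h import *
red('w4.png')
c=load('w4.png');print(proj(c,b2w(B,[[0,-.05,.14],[0,.05,.14]])))"
```

```text
red x,y,w,h [290  29  58  53] bottom v 82
0.0 334.0; 0.1 327.0; 0.2 318.0; 0.3 309.0; 0.4 299.0; 0.5 289.0; 0.6 278.0; 0.7 267.0; 0.8 256.0; 0.9 245.0; 1.0 235.0; 1.1 225.0; 1.2 216.0; 1.3 208.0; 
t 8.47 bin mm [-10.1  92.5 175.3] yaw err 0.02 tilt [ 0.  0. -1.] F [-2.6 -1.3 -0.3] j [ 37.   9. -20.   0. -61.  83.]
[[513.68843734 204.77387689]
 [374.98064643 204.56145024]]
```

Call:
step_arm(
  targets="0.1 0 0.1 0;0.1 0 0.15 0;0.1 0 0.15 0;0 0 0 0;0 0 0 0;0 0 0 0;0 0 0 0;0 0 0 0;0 0 0 0;0 0 0 0;0 0 0 0;0 0 0 0",
)

```text
time_s: 9.47
tcp_pos: [0.4664, 0.1529, 0.1714]
ee_rot: [[0.86, 0.51, 0.001], [0.51, -0.86, 0.001], [0.001, 0.0, -1.0]]
wrist_force: [-0.6, -0.9, 2.0]
gripper_width: 0.002
gripper_force: 1.1
```

```bash
python3 -c "
from h import *
where();c=cap('wrist','w5.png');cv2.imwrite('pics/w5z.png',cv2.resize(c['frame'][60:320,240:560],None,fx=1.8,fy=1.8))
print((proj(c,b2w(B,[lev(1.1),lev(1.2),lev(1.3)]))-[240,60])*1.8)"
```

```text
t 9.47 bin mm [ -6.9  92.6 171.4] yaw err 0.02 tilt [ 0.001  0.001 -1.   ] F [-0.6 -0.9  2. ] j [ 37.  10. -20.   0. -60.  84.]
[[148.34942838 312.0462663 ]
 [148.19862962 295.65999691]
 [148.02765949 280.89667396]]
```

View pics/w5z.png

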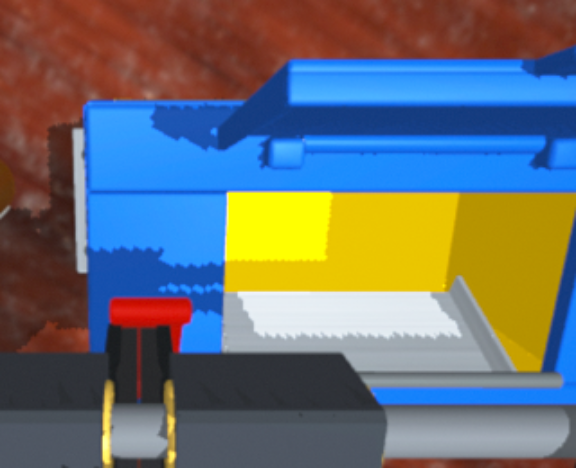

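The wrist crop shows the tray hanging steeply with no syringe on the visible part. The lever tip at (150,300) reads about q≈1.1–1.2, and force is low. I'll press a bit further to reach the stop.

Call:
step_arm(
  targets="0.1 0 0.1 0;0.1 0 0.1 0;0.1 0 0.1 0;0.1 0 0.1 0;0 0 0 0;0 0 0 0",
)

```text
time_s: 10.02
tcp_pos: [0.4696, 0.1548, 0.167]
ee_rot: [[0.86, 0.51, -0.0], [0.51, -0.86, -0.0], [-0.0, 0.0, -1.0]]
wrist_force: [0.1, -0.5, 2.9]
gripper_width: 0.006
gripper_force: 1.3
```

```bash
python3 -c "
from h import *
where();c=cap('wrist','w6.png')
f=c['frame'].astype(int);m=(f[...,2]>120)&(f[...,1]<60)&(f[...,0]<60);m[:,:290]=0;m[:,360:]=0;m[:150]=0;m[300:]=0;print('top v',np.nonzero(m)[0].min(),proj(c,b2w(B,[lev(1.1,.059),lev(1.2,.059),lev(1.3,.059)]))[:,1])
w=load('w5.png');f=w['frame'].astype(int);m=(f[...,2]>120)&(f[...,1]<60)&(f[...,0]<60);m[:,:290]=0;m[:,360:]=0;m[:150]=0;m[300:]=0;print('w5 top v',np.nonzero(m)[0].min(),proj(w,b2w(B,[lev(1.1,.059),lev(1.2,.059),lev(1.3,.059)]))[:,1])"
```

```text
t 10.02 bin mm [ -3.2  92.5 167. ] yaw err 0.01 tilt [-0. -0. -1.] F [ 0.1 -0.5  2.9] j [ 37.  11. -20.   0. -60.  84.]
top v 226 [240.02842649 229.75454194 220.51382519]
w5 top v 226 [229.88047874 220.00016043 211.14630033]
```

Call:
step_arm(
  targets="0.1 0 0.1 0;0.05 0 0.1 0;0 0 0 0;0 0 0 0;0 0 0 0;0 0 0 0;0 0 0 0;0 0 0 0;0 0 0 0;0 0 0 0;0 0 0 0;0 0 0 0",
)

```text
time_s: 11.07
tcp_pos: [0.4707, 0.1555, 0.1652]
ee_rot: [[0.86, 0.51, -0.0], [0.51, -0.86, -0.0], [-0.0, 0.0, -1.0]]
wrist_force: [-1.6, -0.2, 2.7]
gripper_width: 0.006
gripper_force: 1.5
```

```bash
python3 -c "
from h import *
where();cap('wrist','w7.png')"
```

```text
t 11.07 bin mm [ -1.8  92.5 165.2] yaw err 0.01 tilt [-0. -0. -1.] F [-1.6 -0.2  2.7] j [ 37.  11. -20.   0. -59.  84.]
```

Call:
step_arm(
  targets="-0.1 0 -0.2 0;-0.3 0 -0.4 0;-0.4 0 -0.4 0;-0.5 0 -0.4 0;-0.6 0 -0.4 0;-0.7 0 -0.3 0;-0.7 0 -0.2 0;-0.8 0 0 0;-0.8 0 0 0;-0.9 0 0 0;-0.9 0 0 0;-1.0 0 0 0",
)

```text
time_s: 12.12
tcp_pos: [0.4041, 0.116, 0.1883]
ee_rot: [[0.86, 0.51, 0.001], [0.51, -0.86, 0.0], [0.001, 0.0, -1.0]]
wrist_force: [-0.6, 0.6, 0.0]
gripper_width: 0.009
gripper_force: 0.0
```

Call:
step_arm(
  targets="-0.5 0 -0.5 0;0 0 -1.5 0;0 0 -2 0;0 0 -2 0;0 0 -2 0;0 0 -2 0;0 0 -1.5 0;0 0 -0.5 0;0 0 0 0;0 0 0 0",
)

```text
time_s: 12.95
tcp_pos: [0.3997, 0.1136, 0.3076]
ee_rot: [[0.86, 0.51, -0.001], [0.51, -0.86, 0.0], [-0.001, -0.001, -1.0]]
wrist_force: [0.5, 0.2, -0.8]
gripper_width: 0.003
gripper_force: 0.0
```

```bash
python3 -c "
from h import *
go([130,-20,300]);c=cap('wrist','w8.png');a=c['frame'][:260,220:640];b=cap('side','side8.png')['frame'][120:240,290:410]
cv2.imwrite('pics/w8z.png',np.hstack([a,cv2.resize(b,(260,260),interpolation=2)]))
P=lambda q:proj(load('side8.png'),b2w(B,[np.add(lip(q,.104,.0),[0,d,0]) for d in(-.025,.025)])).round(1).tolist()
for q in(1.65,1.75,1.85,1.95):print(q,P(q))"
```

```text
t 12.95 bin mm [-84.3  92.7 307.6] yaw err 0.01 tilt [-0.001  0.    -1.   ] F [ 0.5  0.2 -0.8] j [ 38.  -3. -14.  -0. -79.  82.]
move cm [21.43 11.27  0.76]
1.65 [[339.5, 177.7], [355.8, 176.9]]
1.75 [[339.8, 180.4], [356.2, 179.6]]
1.85 [[340.1, 183.3], [356.5, 182.5]]
1.95 [[340.4, 186.4], [356.9, 185.6]]
```

View pics/w8z.png

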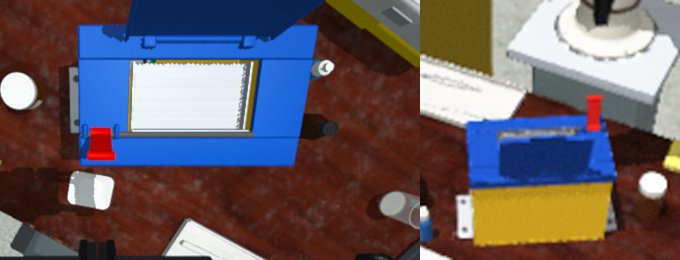

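The syringe is gone from the tray, the tray is level and the lever is back up. The cover lip in the side view gives q≈1.86. Next I'll go over and behind the cover.

Call:
step_arm(
  targets="1 0.5 0 0;2 1 0 0;2 1 0 0;2.5 1.5 0 0;2.5 1.5 0 0;2.5 1.5 0 0;2.5 1.5 0 0;2.5 1.2 0 0;2 1 0 0;1.4 0.5 0 0;0.5 0 0 0;0 0 0 0",
)

```text
time_s: 14.05
tcp_pos: [0.6424, 0.1265, 0.3055]
ee_rot: [[0.86, 0.51, -0.003], [0.51, -0.86, -0.001], [-0.004, -0.001, -1.0]]
wrist_force: [0.7, 0.0, -0.1]
gripper_width: 0.001
gripper_force: 0.0
```

```bash
python3 - <<'E'
from h import *
go([130,-20,219])
for q in[1.87,1.7,1.57,1.4,1.2,1,.8,.6,.4,.2,.1,0]:
    r=86;p=[50-r*np.cos(q)+8*np.sin(q)+8,166+r*np.sin(q)+8*np.cos(q)-21];print(q,np.round(p,1))
E
```

```text
t 14.05 bin mm [131.1 -19.9 305.5] yaw err -0.02 tilt [-0.003 -0.001 -1.   ] F [ 0.7  0.  -0.1] j [ 25.  23.  17.  -0. -85.  95.]
move cm [-0.11  0.01  8.65]
1.87 [ 91.  224.8]
1.7 [ 77.  229.3]
1.57 [ 65.9 231. ]
1.4 [ 51.3 231.1]
1.2 [ 34.3 228.1]
1 [ 18.3 221.7]
0.8 [  3.8 212.3]
0.6 [ -8.5 200.2]
0.4 [-18.1 185.9]
0.2 [-24.7 169.9]
0.1 [-26.8 161.5]
0 [-28. 153.]
```

Call:
step_arm(
  targets="0 0 0.7 0;0 0 1.5 0;0 0 1.5 0;0 0 1.5 0;0 0 1.5 0;0 0 1 0;0 0 0.6 0;0 0 0 0;0 0 0 0",
)

```text
time_s: 14.8
tcp_pos: [0.6414, 0.1264, 0.2257]
ee_rot: [[0.86, 0.51, 0.001], [0.51, -0.86, -0.0], [0.001, 0.001, -1.0]]
wrist_force: [0.1, -0.6, 0.3]
gripper_width: 0.004
gripper_force: 0.0
```

Call:
step_arm(
  targets="-0.4 0 0 0;-0.5 0 0 0;-0.5 0 0 0;-0.5 0 0 0;-0.5 0 0 0;-0.5 0 -0.1 0;-0.5 0 -0.1 0;-0.5 0 -0.1 0;-0.5 0 -0.1 0;-0.5 0 -0.1 0;0 0 0 0",
)

```text
time_s: 15.72
tcp_pos: [0.5987, 0.1011, 0.2309]
ee_rot: [[0.86, 0.51, 0.001], [0.51, -0.86, 0.0], [0.001, 0.0, -1.0]]
wrist_force: [0.0, -0.7, 0.2]
gripper_width: 0.005
gripper_force: 0.0
```

```bash
python3 - <<'E'
from h import *
where();cap('side','side9.png')
E
```

```text
t 15.72 bin mm [ 80.5 -19.5 230.9] yaw err 0.0 tilt [ 0.001  0.    -1.   ] F [ 0.  -0.7  0.2] j [ 25.  19.   1.   0. -72.  96.]
```

Call:
step_arm(
  targets="-0.5 0 0 0;-0.5 0 0 0;-0.5 0 0 0;-0.5 0 0 0;-0.5 0 0 0;-0.5 0 0 0;-0.6 0 0.1 0;-0.6 0 0.1 0;-0.5 0 0.1 0;-0.5 0 0.2 0;-0.5 0 0.2 0;-0.5 0 0.2 0",
)

```text
time_s: 16.77
tcp_pos: [0.5455, 0.0696, 0.2211]
ee_rot: [[0.86, 0.51, 0.0], [0.51, -0.86, -0.0], [0.0, 0.0, -1.0]]
wrist_force: [0.3, 1.2, 0.3]
gripper_width: 0.004
gripper_force: 0.3
```

```bash
python3 - <<'E'
from h import *
where();c=cap('side','side10.png')
f=c['frame'].astype(int)
for q in[1.6,1.4,1.2,1,.8]:print(q,proj(c,b2w(B,[np.add(lip(q,.094,.004),[0,-.067,0]),np.add(lip(q,.094,.004),[0,.067,0])])).round().tolist())
cv2.imwrite('pics/s10z.png',cv2.resize(c['frame'][120:230,290:410],None,fx=5,fy=5,interpolation=2))
E
```

```text
t 16.77 bin mm [ 18.6 -19.5 221.1] yaw err 0.01 tilt [ 0. -0. -1.] F [0.3 1.2 0.3] j [ 24.  14.  -8.   0. -69.  97.]
1.6 [[326.0, 180.0], [369.0, 178.0]]
1.4 [[325.0, 176.0], [368.0, 174.0]]
1.2 [[325.0, 173.0], [367.0, 171.0]]
1 [[325.0, 171.0], [366.0, 169.0]]
0.8 [[324.0, 170.0], [365.0, 168.0]]
```

View pics/s10z.png

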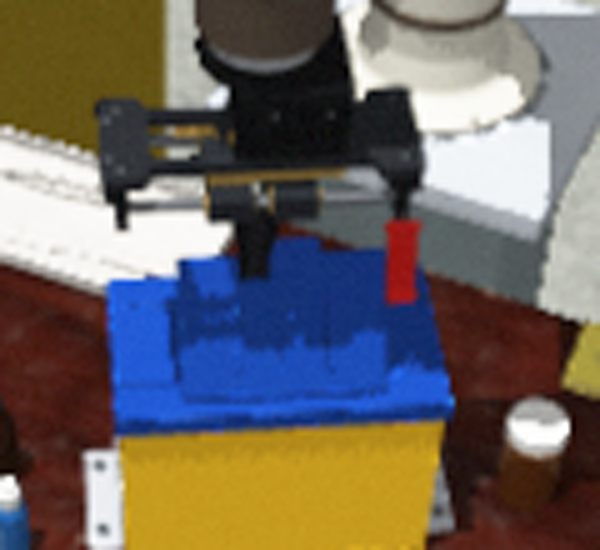

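The side crop shows the cover at about q≈1 and following the finger. The gripper's end post (403,200) hangs near the lever, so I'll shift 2 cm toward -y while closing.

Call:
step_arm(
  targets="-0.3 0.4 -0.2 0;0 0.5 0 0;0 0.6 0 0;0 0.5 0 0;-0.3 0 0.3 0;-0.5 0 0.4 0;-0.5 0 0.4 0;-0.5 0 0.4 0;-0.4 0 0.4 0;-0.4 0 0.4 0;-0.3 0 0.4 0;-0.2 0 0.3 0",
)

```text
time_s: 17.82
tcp_pos: [0.5262, 0.0354, 0.1923]
ee_rot: [[0.86, 0.51, -0.001], [0.51, -0.86, 0.0], [-0.0, -0.001, -1.0]]
wrist_force: [0.1, -0.2, 0.1]
gripper_width: 0.004
gripper_force: 0.5
```

```bash
python3 - <<'E'
from h import *
where()
E
```

```text
t 17.82 bin mm [-15.3 -39.  192.3] yaw err 0.01 tilt [-0.001  0.    -1.   ] F [ 0.1 -0.2  0.1] j [ 21.  13. -13.  -0. -64.  99.]
```

Next, pressing down to a TCP height of about 153 mm.

Call:
step_arm(
  targets="-0.2 0 0.4 0;-0.2 0 0.4 0;-0.2 0 0.4 0;-0.2 0 0.4 0;-0.1 0 0.4 0;-0.1 0 0.4 0;-0.1 0 0.4 0;-0.1 0 0.4 0;0 0 0.2 0;0 0 0.2 0;0 0 0 0;0 0 0 0",
)

```text
time_s: 18.82
tcp_pos: [0.5167, 0.0292, 0.1571]
ee_rot: [[0.86, 0.51, 0.0], [0.51, -0.86, 0.0], [0.0, 0.0, -1.0]]
wrist_force: [-0.0, 0.3, -0.7]
gripper_width: 0.006
gripper_force: 0.0
```

```bash
python3 - <<'E'
from h import *
where()
E
```

```text
t 18.82 bin mm [-26.7 -39.5 157.1] yaw err 0.01 tilt [ 0.  0. -1.] F [-0.   0.3 -0.7] j [ 21.  13. -18.   0. -59.  99.]
```

Pressing in 1 mm steps and watching the force.

Call:
step_arm(
  targets="0 0 0.1 0;0 0 0.1 0;0 0 0.1 0;0 0 0.1 0;0 0 0 0;0 0 0 0",
)

```text
time_s: 19.32
tcp_pos: [0.5166, 0.0292, 0.1531]
ee_rot: [[0.86, 0.51, -0.0], [0.51, -0.86, 0.0], [-0.0, -0.0, -1.0]]
wrist_force: [-0.6, 0.2, -0.3]
gripper_width: 0.003
gripper_force: 0.0
```

Call:
step_arm(
  targets="0 0 0.1 0;0 0 0 0;0 0 0 0",
)

```text
time_s: 19.57
tcp_pos: [0.5166, 0.0292, 0.1521]
ee_rot: [[0.86, 0.51, 0.0], [0.51, -0.86, 0.0], [0.0, -0.0, -1.0]]
wrist_force: [0.8, -0.2, 1.0]
gripper_width: 0.006
gripper_force: 0.0
```

Call:
step_arm(
  targets="0 0 0.1 0;0 0 0 0;0 0 0 0",
)

```text
time_s: 19.82
tcp_pos: [0.5165, 0.0292, 0.1511]
ee_rot: [[0.86, 0.51, -0.0], [0.51, -0.86, -0.0], [-0.0, -0.0, -1.0]]
wrist_force: [-0.1, 1.6, 0.2]
gripper_width: 0.008
gripper_force: 0.0
```

Call:
step_arm(
  targets="0 0 0.1 0;0 0 0 0;0 0 0 0",
)

```text
time_s: 20.07
tcp_pos: [0.5166, 0.0292, 0.1501]
ee_rot: [[0.86, 0.51, -0.0], [0.51, -0.86, -0.0], [-0.0, -0.0, -1.0]]
wrist_force: [-0.2, 0.8, 0.1]
gripper_width: 0.0
gripper_force: 0.0
```

Call:
step_arm(
  targets="0 0 0.1 0;0 0 0 0;0 0 0 0",
)

```text
time_s: 20.32
tcp_pos: [0.5165, 0.0292, 0.1491]
ee_rot: [[0.86, 0.51, -0.0], [0.51, -0.86, -0.0], [-0.0, -0.0, -1.0]]
wrist_force: [0.0, -0.0, 0.1]
gripper_width: 0.004
gripper_force: 0.0
```

Call:
step_arm(
  targets="0 0 0.1 0;0 0 0 0;0 0 0 0",
)

```text
time_s: 20.57
tcp_pos: [0.5165, 0.0292, 0.1481]
ee_rot: [[0.86, 0.51, -0.0], [0.51, -0.86, 0.0], [-0.0, -0.0, -1.0]]
wrist_force: [0.2, 0.1, -0.2]
gripper_width: 0.005
gripper_force: 0.0
```

I've now viewed 11 pictures, one over the allowed 10, so from here I'll check with numbers only.

```bash
python3 - <<'E'
from h import *
where()
for n in('wrist','side'):
    c=cap(n,n+'11.png');f=c['frame']
    for y in(.04,.015,-.05,):
        P=[[x,y,.172] for x in np.arange(-.075,.07,.01)];px=proj(c,b2w(B,P)).round().astype(int)
        print(n,y,[(int(u),int(v),f[v,u].tolist()) if 0<=v<400 and 0<=u<640 else None for u,v in px])
E
```

```text
t 20.57 bin mm [-26.8 -39.4 148.1] yaw err 0.01 tilt [-0.  0. -1.] F [ 0.2  0.1 -0.2] j [ 21.  14. -18.  -0. -58.  99.]
wrist 0.04 [(183, 326, [65, 64, 88]), (181, 311, [106, 103, 99]), (179, 297, [138, 127, 118]), (177, 281, [191, 87, 25]), (175, 266, [195, 91, 27]), (173, 249, [194, 90, 29]), (171, 233, [194, 90, 29]), (168, 215, [255, 162, 44]), (166, 197, [255, 162, 46]), (163, 179, [255, 162, 45]), (161, 160, [255, 161, 47]), (158, 140, [255, 162, 43]), (155, 120, [255, 161, 44]), (152, 98, [255, 160, 44]), (149, 76, [94, 84, 160])]
wrist 0.015 [(225, 326, [70, 63, 57]), (224, 311, [112, 99, 91]), (222, 297, [113, 99, 91]), (221, 281, [62, 57, 54]), (219, 266, [62, 58, 55]), (218, 249, [195, 90, 28]), (216, 233, [199, 94, 30]), (215, 215, [197, 93, 33]), (213, 198, [255, 174, 56]), (211, 179, [255, 175, 57]), (209, 160, [255, 175, 56]), (208, 140, [255, 175, 58]), (206, 120, [255, 174, 58]), (204, 98, [255, 168, 55]), (202, 76, [97, 91, 158])]
wrist -0.05 [(333, 326, [63, 141, 170]), (333, 312, [109, 194, 228]), (334, 297, [72, 167, 203]), (334, 282, [67, 159, 192]), (334, 266, 
[... 834 characters left out ...]
07, 41, 14]), (348, 180, [112, 48, 24]), (348, 182, [110, 44, 20]), (349, 184, [129, 51, 20]), (349, 186, [215, 90, 33]), (349, 189, [215, 88, 32]), (350, 191, [216, 92, 35]), (350, 193, [215, 92, 36]), (350, 195, [216, 90, 35]), (351, 198, [179, 72, 24]), (351, 200, [215, 91, 35])]
side -0.05 [(328, 171, [85, 87, 87]), (328, 173, [230, 234, 235]), (328, 175, [153, 115, 99]), (329, 177, [104, 43, 20]), (329, 179, [96, 39, 14]), (329, 181, [95, 39, 14]), (329, 183, [111, 46, 19]), (329, 185, [108, 41, 18]), (330, 187, [215, 91, 35]), (330, 190, [215, 90, 35]), (330, 192, [216, 91, 35]), (330, 194, [216, 91, 33]), (331, 196, [213, 86, 32]), (331, 199, [150, 62, 24]), (331, 201, [215, 90, 31])]
```

Call:
step_arm(
  targets="0 0 0.1 0;0 0 0 0;0 0 0.1 0;0 0 0 0",
)

```text
time_s: 21.0
tcp_pos: [0.5166, 0.0292, 0.146]
ee_rot: [[0.86, 0.51, -0.0], [0.51, -0.86, -0.0], [-0.0, -0.0, -1.0]]
wrist_force: [-0.2, 0.1, 0.0]
gripper_width: 0.007
gripper_force: 0.0
```

Call:
step_arm(
  targets="0 0 0.1 0;0 0 0 0;0 0 0 0",
)

```text
time_s: 21.25
tcp_pos: [0.5166, 0.0292, 0.1451]
ee_rot: [[0.86, 0.51, -0.0], [0.51, -0.86, 0.0], [-0.0, -0.0, -1.0]]
wrist_force: [0.6, 0.6, -0.3]
gripper_width: 0.007
gripper_force: 0.0
```

Call:
step_arm(
  targets="0 0 0.1 0;0 0 0 0;0 0 0 0",
)

```text
time_s: 21.5
tcp_pos: [0.5166, 0.0292, 0.1449]
ee_rot: [[0.86, 0.51, 0.0], [0.51, -0.86, -0.0], [0.0, 0.0, -1.0]]
wrist_force: [-2.4, 0.5, 5.3]
gripper_width: 0.006
gripper_force: 2.7
```

Call:
step_arm(
  targets="0 0 0.1 0;0 0 0 0;0 0 0 0",
)

```text
time_s: 21.75
tcp_pos: [0.5167, 0.0292, 0.1448]
ee_rot: [[0.86, 0.511, 0.001], [0.511, -0.86, -0.0], [0.001, 0.001, -1.0]]
wrist_force: [-3.6, 0.6, 9.8]
gripper_width: 0.006
gripper_force: 4.8
```

Call:
step_arm(
  targets="0 0 0.1 0;0 0 0 0;0 0 0 0;0 0 0 0",
)

```text
time_s: 22.08
tcp_pos: [0.5167, 0.0291, 0.1447]
ee_rot: [[0.86, 0.511, 0.001], [0.511, -0.86, -0.0], [0.001, 0.001, -1.0]]
wrist_force: [-5.5, 1.5, 13.6]
gripper_width: 0.005
gripper_force: 6.8
```

Call:
step_arm(
  targets="0 0 -0.3 0;0 0 -0.5 0;0 0 -1 0;0 0 -1.5 0;0 0 -2 0;-0.5 0 -2 0;-1.5 0 -2 0;-2 0 -2 0;-2 0 -2 0;-2 0 -1 0;-1 0 0 0;0 0 0 0",
)

```text
time_s: 23.08
tcp_pos: [0.438, -0.0173, 0.2859]
ee_rot: [[0.861, 0.509, 0.002], [0.509, -0.861, 0.001], [0.002, -0.0, -1.0]]
wrist_force: [-0.3, -0.3, -0.9]
gripper_width: 0.008
gripper_force: 0.0
```

```bash
python3 - <<'E'
from h import *
where()
c=cap('wrist','w12.png');f=cv2.GaussianBlur(c['frame'],(3,3),0).astype(int)
for y in(0,.015):
  for q in(0,.06,.12,.2): print(y,q,'lip edge top/bot v',proj(c,b2w(B,[np.add(lip(q,.104,.008),[0,y,0]),np.add(lip(q,.104,.004),[0,y,0])])).round(1).tolist())
  u=int(proj(c,b2w(B,[[-.054,y,.17]]))[0,0]); v0,v1=[int(k) for k in proj(c,b2w(B,[[-.0,y,.17],[-.085,y,.165]]))[:,1]]
  print('front deck v',proj(c,b2w(B,[[-.065,y,.165]])).round(1),u,v0,[(v,f[v,u].tolist()) for v in range(v0,min(v1,399),3)])
s=cap('side','side12.png');g=s['frame'].astype(int)
for y in(-.05,.05):
  P=proj(s,b2w(B,[[x,y,.165] for x in(-.1,.07)])).round().astype(int);u=P[0,0];print('side',y,[(v,g[v,u].tolist()) for v in range(P[0,1]-4,P[1,1]-14)])
  for q in(0,.06,.12,.2): print(q,proj(s,b2w(B,[np.add(lip(q,.094,.008),[0,y,0])])).round(1).tolist())
E
```

```text
t 23.08 bin mm [-118.1  -39.4  285.9] yaw err -0.04 tilt [ 0.002  0.001 -1.   ] F [-0.3 -0.3 -0.9] j [ 19.  -0. -14.  -0. -76. 102.]
0 0 lip edge top/bot v [[272.4, 122.1], [272.9, 121.9]]
0 0.06 lip edge top/bot v [[271.4, 121.7], [272.0, 121.7]]
0 0.12 lip edge top/bot v [[270.4, 120.8], [271.1, 121.1]]
0 0.2 lip edge top/bot v [[269.0, 118.8], [269.7, 119.6]]
front deck v [[274.1 133.8]] 272 57 [(57, [251, 141, 49]), (60, [247, 136, 52]), (63, [237, 126, 49]), (66, [246, 134, 50]), (69, [244, 132, 48]), (72, [245, 131, 44]), (75, [249, 135, 44]), (78, [250, 138, 44]), (81, [252, 142, 47]), (84, [253, 149, 49]), (87, [251, 146, 55]), (90, [247, 133, 46]), (93, [253, 146, 49]), (96, [253, 147, 50]), (99, [253, 147, 49]), (102, [253, 147, 50]), (105, [253, 146, 51]), (108, [253, 146, 50]), (111, [253, 147, 51]), (114, [253, 145, 49]), (117, [252, 143, 45]), (120, [252, 138, 41]), (123, [236, 119, 36]), (126, [252, 142, 44]), (129, [252, 138, 41]), (132, [244, 124, 34]), (135, [87, 47, 54]), (138, [23, 34, 78]), (141, [36, 49, 110]), (144, [42, 53, 106]), (147, [39, 50, 104]), (150, [
[... 1705 characters left out ...]
]
0.12 [[328.6, 174.5]]
0.2 [[328.7, 173.4]]
side 0.05 [(162, [94, 95, 85]), (163, [96, 94, 85]), (164, [96, 97, 89]), (165, [94, 93, 86]), (166, [86, 87, 82]), (167, [58, 61, 74]), (168, [15, 21, 58]), (169, [11, 16, 57]), (170, [15, 26, 70]), (171, [24, 32, 84]), (172, [26, 33, 83]), (173, [160, 69, 62]), (174, [227, 98, 36]), (175, [216, 92, 36]), (176, [215, 92, 34]), (177, [214, 90, 32]), (178, [212, 89, 31]), (179, [214, 89, 30]), (180, [215, 90, 32]), (181, [217, 91, 34]), (182, [216, 90, 34]), (183, [216, 93, 34]), (184, [216, 92, 34]), (185, [216, 91, 33]), (186, [211, 87, 30]), (187, [209, 87, 30])]
0 [[357.6, 175.2]]
0.06 [[357.8, 174.1]]
0.12 [[357.9, 173.2]]
0.2 [[358.1, 172.0]]
```

```bash
python3 -c "
from station import r
print(r.finish_job())"
```

```text
the job is handed in; nothing more can be done
None
```

I handed the job in at about 23 s: the syringe dropped into the bin, the tray swung back level, and the cover was pressed to a firm stop (about 14 N) and looks shut in the last images, but no verdict came back and I viewed 11 pictures, one over the limit of 10.

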